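# Lock a crank arm in the thread-repair fixture with its cam lever

## Robot

A 6-joint arm with a two-finger parallel gripper is mounted at the origin on the work surface. World frame = base frame: x ahead of the robot, y to its left, z up, the work surface at z = 0. Lengths are in mm, angles in rad, forces in N, time in s.
With the tool pointing down it reaches from about 300 to 775 mm from the base axis. Payload 14.6 kg.
Tool frame: the origin (TCP) lies at the very end of the fingers, on their centre line; the grasp point (between the pads) lies 19 mm behind it; z points along the fingers, y is the line along which they close (so a half turn about z gives the same grasp; the last joint's range is limited). The gripper opens to 94 mm and grips with 3 to 60 N. Pads are 16 mm wide; open, the fingers measure 119 mm over their backs; the gripper's body (75 mm by 177 mm) begins 78 mm behind the grasp point.
Start: joints at [-1.237, 0.3, 1.521, -0, 1.321, -0.067], TCP at [214.578, -506.405, 205.446] pointing down, gripper open.
Joint ranges: [-3.03, 3.03], [-0.79, 2.21], [0.23, 2.52], [-1.04, 4.18], [0, 3.07], [-2.55, 2.55]. Speed limits (rad/s): [2.22, 2.22, 2.57, 3.14, 3.14, 3.14].

## Interface

Orientations are given as [roll, pitch, yaw] about the fixed x, y, z axes, in that order (R = Rz(yaw) Ry(pitch) Rx(roll)).
In Python, from cell import manip, camera, get_calibration gives the robot as it stands. The module is installed in compiled form; this text tells all that it offers.
- The arm moves only by the tool jog_arm, never from a script. Its argument "plan" is one flat list of numbers, 6 for each row, row after row: the shift along the world's x, y, z in m, then the turn, a rotation vector about the world's x, y, z in degrees. A call has 1 to 20 rows; each row is the pose to reach, as a shift and turn from the pose commanded when the call began; what a row does not reach only later rows make up. A row lasts 1/10 s, in which the tool goes at most 50 mm and 8.59 degrees, less where a joint would pass 70% of its speed; a pose out of reach is approached as far as the arm can. A call with a gripper value outside its range is refused whole. "claw" is the finger opening in m, from 0 to 0.094, set as the call begins (left out, the last holds). The fingers move at their own pace and stop on an object; "force" is the grip in N (left out, the last holds). Time passes only in rows, so rows that repeat a pose let the fingers close. It gives the time, the measured TCP pose, the force, the opening and the grip force at its end, in the units of the state.
- manip.read_state(): the state, without advancing time (a new reading comes with each control period).
- camera(name): name is "scene" or "side" or "wrist"; returns (picture, depth): 400x640x3 uint8, red, green, blue; 400x640 float32, mm along the optical axis (not along the pixel's ray), 0 where there is no reading.
- get_calibration(name): a dict with "fx", "fy", "cx", "cy" (pixels), "k1" (the pictures are not rectified: a ray, as slopes to the right and down, at radius r is drawn at 1 + k1 r^2 times it, then the intrinsics apply), "origin" and "attitude" of the camera in the world. Camera axes: x right, y down, z forward; pixel columns grow to the right and rows downward; lengths in mm; the calibration is good to about 2 mm. A picture is of the moment at which its call begins: read the wrist's pose just before it. get_calibration takes no time and is no camera call; for the wrist camera it gives the pose at the moment of the call.
- manip.sign_off(): hands the job in; it is judged then, once.
The state is a dict: "clock": time; "joints": joint angles; "qd": joint speeds; "effort": joint torques, N m; "eef_pos": TCP position; "eef_rot": TCP orientation; "wrist_force": force on the tool from outside, world axes, zero at the start; "moment": the same for the moment, N m; "finger_gap": finger opening in mm; "finger_force": force on a finger pad.
Only numpy, scipy, OpenCV 4.12 (cv2) and the standard library are available. Lean on these libraries where they do the work, as an engineer would, in place of code of your own. Each camera call takes 0.05 s, during which the arm holds its last target. There are 200 camera calls.

## Task

Set up the loose left crank arm for its pedal-thread repair: swing the cam lever of the sloping fixture fully open, lay the crank arm in the fixture flat on both rest pads with its pedal eye at the low end, pushed right home against the end stop, then swing the lever back until it is fully shut, so that the cam holds the arm tight against the two side stops. Leave the other things on the bench where they are.

Things in the scene. Friction and masses are not known exactly. Their poses are not given: they have to be found in the camera images.
- fixture: Thread-repair fixture on the bench: dark foot plate 250 x 150 mm carrying a grey tooling plate (the bed) that slopes 25 degrees, facing the robot, rising along the fixture's own +x. Origin on the bench; +y is the cam lever's side. Bed plate: 245 mm uphill by 146 mm (fixture y -53 to +93), low edge 28 mm, high edge 132 mm above the bench.
- nest (a point): Home place of the pedal eye: centre of the eye's underside when home, on the lower rest pad. Axes of the bed: x uphill, y toward the cam lever, z square out of the bed (leans 25 degrees to the robot). Pad top z = 0, 22 mm above the bed plate, x -12 to +44, 36 mm wide. End stop: plate face at x = -14, 14 mm higher than the pad. Side stop: block 14 mm long, 14 mm above the pad, face at x 45, y -11.5.
- boss_rest (a point): Middle of the upper rest pad's top, 165 mm uphill of nest, same axes and height; takes the crank's boss. Pad 46 mm long, 44 mm wide; a second side stop like the first beside it, face at y -19. Between the pads (98 mm) the space beside and 22 mm below the crank is free for fingers. With the lever fully open the crank has 5 mm of side play toward +y from its home against the side stops.
- cam_lever: Cam lever as one piece: steel rod with the ball knob, and at its foot a round greased eccentric steel cam, 44 mm across and 18 mm thick. Origin on the pivot axis, z along the lever. It pivots in a sprung clevis that gives up to 3 mm. Shut, the cam presses the crank's side 70 mm uphill of the eye toward -y, against the side stops, with about 45 N.
- handle (a joint): Cam lever, rad: 0 = fully shut (lever square out of the bed, at its stop), 1.35 = fully open (laid over toward the bed's +y, nearly parallel to the bed). Rubs with 0.3 N m and stays where left. With a crank in place the cam meets it at about 0.8 or later and the push needed at the knob rises to about 5 to 8 N, easing past the cam's dead centre at about 0.12.
- handle_pivot (a point): Pivot axis of the cam lever, on the fixture at x 70, y 43, z 4 mm in the nest frame (moves at most 3 mm toward +y under clamping load); axes as those of nest. The lever turns about this x axis: at value q it points along (y, z) = (sin q, cos q).
- knob (a point): Centre of the lever's black ball knob, 32 mm in diameter, 120 mm from the pivot. z points along the lever to its tip, x along the pivot axis. Pinched, the ball can turn between the fingers but creeps out of them under load; pushed from behind with shut fingers it does not. Below the ball the lever is a 13 mm round rod; the space beside and below is free.
- crank: Left crank arm, bare aluminium, 0.25 kg, 198 mm long, flat face down. Origin mid-length on the underside; x to the spindle boss (round, 38 mm across, 27 high, centre x = 80 mm); pedal eye (28 across, 15 high) at x = -85. Arm: 23 mm wide, 13 thick from x -77 to 0; 27 wide, 15 thick from x 0 to 67. Balances at x = 18 mm. Clamped, its x points uphill and its z out of the bed.
- crank_eye (a point): centre of the underside of the crank's pedal eye; axes of the crank
- chainset: bystander: right crank with a toothed chainring 170 mm across; leave alone
- pedal: bystander: black platform pedal 95 x 80 mm, 26 mm high
- tap_wrench: bystander: T-handled tap, bar 200 mm, 22 mm high
- spanner: bystander: 200 mm spanner
- mallet: bystander: 280 mm hammer
- grease: bystander: white jar, 72 mm across, 65 mm high
- insert_tray: bystander: grey divided tray 120 x 85 x 28 mm

How it is judged:
By the outcome, as a careful person would: the job done as asked, in the order asked, and still so for the second after the job is handed in, with the robot touching nothing.
It also fails if it takes over 72 s, if anything falls off the work surface, if the arm or the gripper's body presses on something with over 40 N, if the wrist force passes 120 N, or if a joint passes its speed limit or range.

## Working session

There is one attempt and no reset: what is moved stays moved. The work goes in short steps, Python scripts to look and compute and a tool call to move; the robot and the scene stay as the last step left them, time stands still between calls to the robot, and variables do not carry over. Pictures are saved under pics/ and viewed, at most 10 in all, crops included, and the job is handed in when it is done.

Besides the shell and the picture viewer there is one more tool, called after "Request:" in YAML: its name, and indented under it one key for each argument. jog_arm: Moves the arm, as the interface text tells. Its arguments: {"type":"object","properties":{"plan":{"type":"array"},"claw":{"type":"number"},"force":{"type":"number"}},"required":["plan"]}

```bash
mkdir -p pics
cat > h.py <<'E'
import numpy as np, cv2
from cell import manip, camera, get_calibration
from scipy.spatial.transform import Rotation as R
def att(c):
    a=np.array(c["attitude"],float)
    return a if a.shape==(3,3) else R.from_euler('xyz',a).as_matrix()
def shot(n,f=None):
    c=get_calibration(n); p,d=camera(n)
    if f: cv2.imwrite('pics/'+f,cv2.cvtColor(p,cv2.COLOR_RGB2BGR))
    return c,p,d
def rays(c,uv):
    uv=np.asarray(uv,float).reshape(-1,1,2)
    K=np.array([[c['fx'],0,c['cx']],[0,c['fy'],c['cy']],[0,0,1]])
    n=cv2.undistortPoints(uv,K,np.array([c['k1'],0,0,0,0.]),None)[:,0] if True else 0
    return np.c_[n,np.ones(len(n))]
def cloud(c,d):
    v,u=np.mgrid[:400,:640]
    r=rays(c,np.c_[u.ravel(),v.ravel()])*d.reshape(-1,1)
    return (r@att(c).T+np.array(c['origin'])).reshape(400,640,3)
def onplane(c,uv,z):
    r=rays(c,uv)@att(c).T; o=np.array(c['origin'])
    return o+r*((z-o[2])/r[:,2])[:,None]
E
python3 - <<'E'
from h import *
for n in("scene","side","wrist"):
    c,p,d=shot(n,n+'0.png'); print(n,c); np.savez(n+'0.npz',p=p,d=d,P=cloud(c,d))
print(manip.read_state())
E
```

```text
scene {'fx': 394.991014596274, 'fy': 394.991014596274, 'cx': 323.23265798945897, 'cy': 197.51857793838207, 'k1': -0.0034757375175172283, 'origin': array([1196.36246508,  407.17632057, 1168.05410184]), 'attitude': array([-2.528995  ,  0.00678148,  2.08812054])}
side {'fx': 439.20862533077855, 'fy': 439.20862533077855, 'cx': 320.09018055596357, 'cy': 200.4457194146784, 'k1': -0.0187171497905102, 'origin': array([250.85496002, 968.90240783, 853.39612325]), 'attitude': array([-2.19251572e+00,  1.00574812e-04, -2.81801232e+00])}
wrist {'fx': 339.54547073041334, 'fy': 339.54547073041334, 'cx': 327.97770131188486, 'cy': 195.7376929733599, 'k1': -0.003670115066343732, 'origin': array([ 285.47649535, -475.48748151,  384.12029941]), 'attitude': array([ 2.87410119e+00,  3.07326814e-04, -1.17072864e+00])}
{'clock': 0.15, 'joints': array([-1.23660291e+00,  3.00349783e-01,  1.52143460e+00,  1.31329690e-05,
        1.32069737e+00, -6.65972824e-02]), 'qd': array([ 0.00025759, -0.00140272, -0.0012919 ,  0.00172591,  0.0010144 ,
       -0.0001537 ]), 'effort': array([-1.52836157e-03, -5.31958723e+01, -3.52822602e+01,  7.07123335e-02,
        2.35927262e-02, -7.09487858e-05]), 'eef_pos': array([ 214.5171193 , -506.22515699,  205.01484391]), 'eef_rot': array([-3.14070637e+00, -7.18612005e-05,  4.00787410e-01]), 'wrist_force': array([-0.02552768,  0.28910951,  0.59243611]), 'moment': array([-0.04350917, -0.02524369, -0.00924189]), 'finger_force': 0.0, 'finger_gap': 93.97617733555212}
```

View pics/scene0.png

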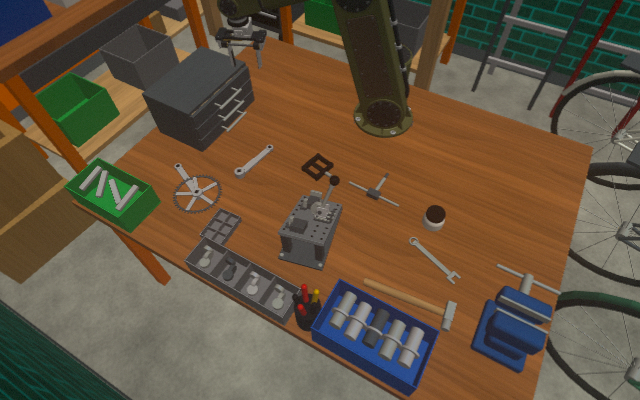

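View pics/side0.png

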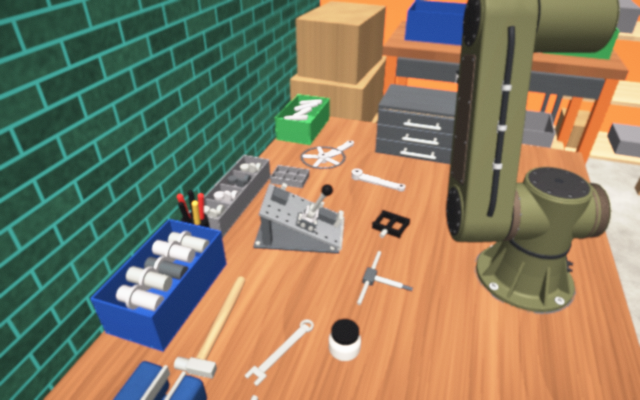

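The scene view shows the crank at about (254,160), with its ends at (240,173) and (268,149). The fixture is at (312,225) and its black knob at (334,181), with the bed rising away from the robot. In the side view the knob is at (327,190) and the crank at (380,181).

Run:
```python
from h import *
for n,kb,cr in(("scene",(334,181),(254,160)),("side",(327,190),(380,181))):
    f=np.load(n+'0.npz');P=f['P'];p=f['p']
    print(n,'knob',P[kb[1],kb[0]].round(1),'crank',P[cr[1],cr[0]].round(1))
    c=get_calibration(n)
    # knob: dark blob
    sub=(p.max(2)<50)&(np.abs(np.linalg.norm(P-P[kb[1],kb[0]],axis=2))<30)
    q=np.argwhere(sub); print('knob px',q.mean(0)[::-1],len(q),P[sub].mean(0).round(1))
    # crank: bright low saturation near
    hsv=cv2.cvtColor(p,cv2.COLOR_RGB2HSV)
    m=(hsv[...,1]<60)&(P[...,2]>5)&(P[...,2]<40)&(np.linalg.norm(P-P[cr[1],cr[0]],axis=2)<140)
    _,l,s,_=cv2.connectedComponentsWithStats(m.astype('uint8')); L=l[cr[1],cr[0]]
    if L==0: L=1+np.argmax(s[1:,4])
    X=P[l==L]; print('crank n',len(X)); mu=X[:,:2].mean(0); w,v=np.linalg.eigh(np.cov(X[:,:2].T)); a=v[:,1]
    t=(X[:,:2]-mu)@a; s_=(X[:,:2]-mu)@np.array([-a[1],a[0]])
    print('axis',a,'ends',mu+a*t.min(),mu+a*t.max(),t.max()-t.min())
    for k in np.arange(-110,111,20):
        b=np.abs(t-k)<10
        if b.sum()>2: print(k,b.sum(),'w',np.ptp(s_[b]).round(1),'mid',s_[b].mean().round(1),'z',np.percentile(X[b,2],[10,50,90]).round(1))
    # bed plane
    kn=P[kb[1],kb[0]]
    F=P[(np.linalg.norm(P[...,:2]-kn[:2],axis=2)<260)&(P[...,2]>15)&(hsv[...,1]<60)]
    print(n,len(F),'F range',F.min(0).round(),F.max(0).round())
```

```text
scene knob [547.6  68.3 214.4] crank [ 473.1 -318.6   14.6]
knob px [333.85714286 180.17460317] 63 [544.9  66.2 214.1]
crank n 303
axis [-0.99167968  0.12873001] ends [ 568.52238313 -327.19194325] [ 376.40372987 -302.25300727] 193.73055375545974
-90 6 w 8.3 mid 5.4 z [ 7.8 16.2 22.4]
-70 54 w 37.7 mid -1.7 z [10.4 25.5 29.6]
-50 35 w 32.8 mid 0.7 z [12.4 26.3 28.8]
-30 33 w 28.7 mid -0.1 z [10.3 14.9 17.5]
-10 31 w 31.1 mid 0.5 z [10.7 15.1 18.6]
10 35 w 29.4 mid 1.1 z [ 7.2 13.7 19.2]
30 24 w 25.7 mid 0.8 z [ 7.9 12.1 16.8]
50 23 w 21.4 mid -0.1 z [ 7.7 11.9 15.6]
70 26 w 24.7 mid 0.2 z [ 9.  11.8 17.7]
90 25 w 22.0 mid -0.7 z [10.4 13.  16.4]
110 11 w 23.5 mid -1.7 z [13.6 14.9 17.5]
scene 2531 F range [309. -62.  15.] [768. 245. 199.]
side knob [531.9  75.2 215.4] crank [ 461.4 -316.3   15.9]
knob px [326.46551724 189.96551724] 58 [534.7  70.9 212.1]
crank n 368
axis [-0.99124391  0.13204358] ends [ 567.72907662 -330.3841341 ] [ 374.37003034 -304.62677923] 195.0670707876327
-90 18 w 28.0 mid 2.1 z [15.1 26.3 29.1]
-70 58 w 39.8 mid -2.1 z [10.7 25.4 29.3]
-50 43 w 34.9 mid 0.6 z [11.  16.2 28.1]
-30 37 w 28.8 mid 0.9 z [ 8.  14.9 18.5]
-10 36 w 32.3 mid 0.3 z [ 7.9 15.4 18.6]
10 36 w 30.6 mid -0.5 z [ 7.4 15.  18.7]
30 30 w 28.0 mid 1.8 z [ 8.4 12.7 16.2]
50 32 w 23.6 mid 1.0 z [ 7.8 12.4 17. ]
70 36 w 26.6 mid -0.1 z [ 6.2 13.  16. ]
90 32 w 27.2 mid -0.8 z [10.1 15.8 18.3]
110 10 w 23.9 mid -3.1 z [ 6.9 15.5 17.9]
side 3852 F range [ 284. -137.   15.] [743. 244. 221.]
```

Run:
```python
import cv2
a=cv2.imread('pics/scene0.png')[160:280,260:360]; cv2.imwrite('pics/c1.png',cv2.resize(a,None,fx=5,fy=5,interpolation=cv2.INTER_CUBIC))
```

```text
(no output)
```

View pics/c1.png

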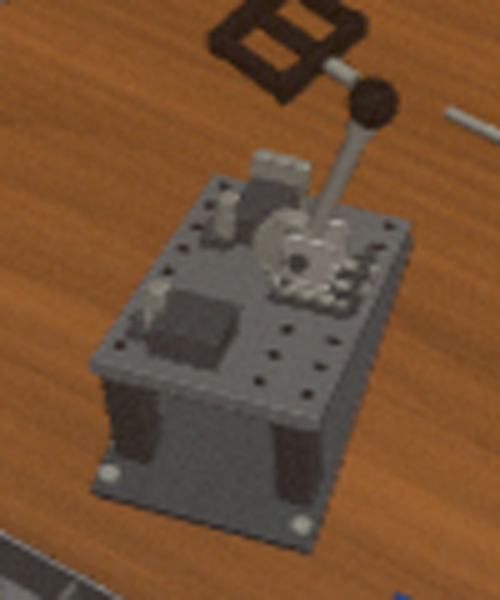

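The crop shows the bed plate corners at about (279,233), (325,245), (303,196) and (342,204) in the full image. The stops are on the left, and the lever stands roughly square out of the bed, with its knob at (334,180).

Run:
```python
from h import *
c=get_calibration('scene')
for uv,z in(((278.6,233),132),((325,245),132),((303,195.6),28),((342.4,204),28),((334,180.4),213)):
    print(uv,onplane(c,[uv],z).round(1))
# knob two-ray
A=[];b=[]
for n,uv in(('scene',(334,180.3)),('side',(326.7,190))):
    c=get_calibration(n); r=(rays(c,[uv])@att(c).T)[0]; r/=np.linalg.norm(r); M=np.eye(3)-np.outer(r,r); A.append(M); b.append(M@np.array(c['origin']))
print('knob',np.linalg.lstsq(np.vstack(A),np.hstack(b),rcond=None)[0])
```

```text
(278.6, 233) [[746.8 -11.7 132. ]]
(325, 245) [[713.5 130.4 132. ]]
(303, 195.6) [[531.7 -62.4  28. ]]
(342.4, 204) [[495.   76.1  28. ]]
(334, 180.4) [[544.7  66.7 213. ]]
knob [537.58555611  62.55477628 204.91358823]
```

Request:
jog_arm:
  plan: [0.03, 0.04, 0.03, 0, 0, -1, 0.05, 0.08, 0.06, 0, 0, -2, 0.07, 0.12, 0.09, 0, 0, -3, 0.09, 0.16, 0.12, 0, 0, -4, 0.11, 0.2, 0.15, 0, 0, -5, 0.14, 0.24, 0.18, 0, 0, -6, 0.16, 0.28, 0.2, 0, 0, -7, 0.18, 0.32, 0.2, 0, 0, -8, 0.2, 0.36, 0.2, 0, 0, -9, 0.22, 0.4, 0.2, 0, 0, -9.4, 0.24, 0.44, 0.2, 0, 0, -9.4, 0.27, 0.48, 0.2, 0, 0, -9.4, 0.285, 0.506, 0.195, 0, 0, -9.4, 0.285, 0.506, 0.195, 0, 0, -9.4, 0.285, 0.506, 0.195, 0, 0, -9.4, 0.285, 0.506, 0.195, 0, 0, -9.4]

```text
clock: 1.75
eef_pos: [499.3, -1.1, 400.7]
eef_rot: [3.141, -0.0, 0.236]
wrist_force: [1.4, 0.9, 0.1]
finger_gap: 94.1
finger_force: 0.0
```

Run:
```python
from h import *
s=manip.read_state(); print(s['eef_pos'],s['eef_rot'],s['joints'],s['clock'])
c,p,d=shot('wrist','w1.png'); print(c['origin'],c['attitude'])
np.savez('w1.npz',p=p,d=d,P=cloud(c,d))
import pickle; pickle.dump(c,open('w1.pkl','wb'))
```

```text
[499.25819016  -1.14674605 400.68063383] [ 3.14136524e+00 -1.96412057e-04  2.35963652e-01] [-7.55863545e-02  1.16739894e-01  1.29877221e+00 -1.58154544e-04
  1.72582388e+00  1.25922190e+00] 1.75
[574.11348218  17.71171191 579.84420494] [ 2.87434201e+00 -7.64748149e-04 -1.33554911e+00]
```

View pics/w1.png

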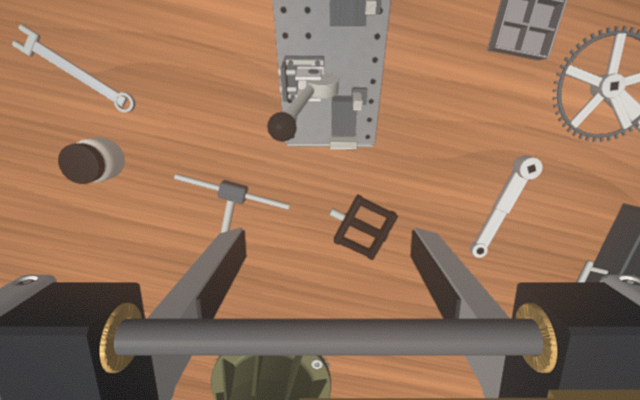

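The wrist view shows the knob at (282,127), the end stop at (343,146), the lower pad at (345,117), the side stop at (358,99) and the upper pad at (347,12). The crank's eye is at (480,251) and its boss at (531,168).

```bash
cat > fix.py <<'E'
from h import *
import pickle
f=np.load('w1.npz');P=f['P'];p=f['p'];d=f['d'];c=pickle.load(open('w1.pkl','rb'))
yaw=0.236
def axes(yaw):
    ex=np.array([np.cos(yaw),np.sin(yaw),0]);ey=np.array([-np.sin(yaw),np.cos(yaw),0]);a=np.radians(25)
    bx=np.cos(a)*ex+np.array([0,0,np.sin(a)]); return bx,ey,np.cross(bx,ey)
E
python3 - <<'E'
from fix import *
print('fixture px', [P[v,u].round(1) for u,v in((300,140),(320,140),(368,60),(300,25),(316,30),(345,117),(347,12),(282,127))])
reg=np.zeros((400,640),bool); reg[0:150,270:392]=1; reg&=d>0
hsv=cv2.cvtColor(p,cv2.COLOR_RGB2HSV); reg&=hsv[...,1]<70
X=P[reg]; 
# plane fit by ransac around expected normal
best=None; rng=np.random.default_rng(0)
for _ in range(500):
    a=X[rng.choice(len(X),3,False)]; n=np.cross(a[1]-a[0],a[2]-a[0]); n/=np.linalg.norm(n)+1e-9; n*=np.sign(n[2])
    k=np.abs((X-a[0])@n)<2.5
    if best is None or k.sum()>best.sum(): best=k
q=X[best]; m=q.mean(0); n=np.linalg.svd(q-m,full_matrices=False)[2][2]; n*=np.sign(n[2])
print('plane',m,n,best.sum(),'tilt',np.degrees(np.arccos(n[2])),'uphill yaw',np.arctan2(-n[1],-n[0]))
bx,by,bz=axes(yaw)
# edges of plate, in plane intersected rays
r=rays(c,np.c_[[290,375,343],[147,147,140]])@att(c).T
H=((P-m)@n)
np.save('H.npy',H)
U=(P-m)@bx;V=(P-m)@by
mid=reg&(np.abs(H)<3)
print('V range by rows of plate');
for v in range(5,148,14):
    w=V[v][mid[v]]; print(v,U[v][mid[v]].mean().round(1),w.min().round(1),w.max().round(1),((w.min()+w.max())/2).round(1))
print('U low edge', [np.percentile(U[mid&(abs(V-k)<6)],0.5).round(1) for k in(-45,-30,30,45,60)])
pad=reg&(np.abs(H-22)<3)
_,l,s,ce=cv2.connectedComponentsWithStats(pad.astype('uint8'))
for i in np.argsort(-s[1:,4])[:5]+1:
    b=l==i; print('pad',s[i],ce[i].round(1),'U',np.percentile(U[b],[1,99]).round(1),'V',np.percentile(V[b],[1,99]).round(1),'H',H[b].mean().round(2))
hi=reg&(H>31)&(H<40)
_,l,s,ce=cv2.connectedComponentsWithStats(hi.astype('uint8'))
for i in np.argsort(-s[1:,4])[:5]+1:
    b=l==i; print('stop',s[i],ce[i].round(1),'U',np.percentile(U[b],[1,50,99]).round(1),'V',np.percentile(V[b],[1,50,99]).round(1),'H',H[b].mean().round(2))
E
```

```text
fixture px [array([507.7,  47.5,  30.5]), array([515.2,  16.3,  31. ]), array([641.6, -22.5,  85.7]), array([659.4,  74.6, 102.9]), array([658.7,  53.5, 101.4]), array([560.6, -11.4,  72.9]), array([681.6,  19.7, 129.8]), array([539.2,  58.5, 218.4])]
plane [623.57446811  21.47272041  80.84553437] [-0.41253445 -0.09476168  0.90599975] 9482 tilt 25.041728524817103 uphill yaw 0.22578923366428322
V range by rows of plate
5 74.9 -68.1 75.7 3.8
19 59.1 -67.4 74.4 3.5
33 42.6 -68.0 75.3 3.6
47 25.2 -67.4 75.4 4.0
61 6.9 -67.8 75.8 4.0
75 -12.5 -66.8 -3.8 -35.3
89 -32.8 -67.6 -7.0 -37.3
103 -54.4 -66.6 77.5 5.4
117 -77.1 -65.6 54.9 -5.4
131 -101.4 -66.6 58.0 -4.3
145 -128.5 -43.0 48.3 2.6
U low edge [np.float64(-123.2), np.float64(-99.6), np.float64(-123.2), np.float64(-124.2), np.float64(-123.6)]
pad [329   0  37  26 919] [347.   12.6] U [57.3 84.5] V [-36.8   5.1] H 21.92
pad [330  98  26  41 889] [342.4 119.3] U [-99.7 -40.9] V [-31.9   3.2] H 21.99
pad [321  76  17   2  31] [328.4  76.5] U [-6.8 -5.5] V [-4.2 16.9] H 22.4
pad [296  70  12   2  18] [301.7  70.4] U [1.6 2.4] V [35.6 49.7] H 22.2
pad [309  69  13   4  16] [315.9  69.8] U [-0.2  4.3] V [16.8 32.4] H 21.71
stop [330 140  26   9 211] [342.5 144.4] U [-110.4 -103.4  -98.4] V [-33.  -14.7   4.5] H 35.64
stop [365   0  11  14 147] [369.9   6.4] U [73.5 80.6 86.6] V [-46.7 -40.5 -34.9] H 35.63
stop [306  79  32  15 106] [324.8  82.5] U [-22.5  -6.4  -5.5] V [-4.6  9.5 36.6] H 35.91
stop [353  99   9  11  94] [357. 104.] U [-46.6 -38.9 -33.1] V [-38.  -32.3 -26.7] H 35.73
stop [295  71  26   5  76] [308.4  73.9] U [1.2 2.2 4.3] V [17.9 32.1 49.2] H 35.33
```

```bash
cat > geo.py <<'E'
from fix import *
yaw=0.230
bx,by,bz=axes(yaw)
m=np.array([623.57,21.47,80.85]); b0=axes(0.236)
nest=m-84.7*b0[0]-15.2*b0[1]+22*b0[2]
def N(x,y,z): return nest+x*bx+y*by+z*bz
def toN(q): return np.array([(q-nest)@bx,(q-nest)@by,(q-nest)@bz])
def knob(q): return np.array([70,43+120*np.sin(q),4+120*np.cos(q)])
RL=np.c_[by,bx,-bz]      # lever stage: tool x=by,y=bx
RC=np.c_[bx,-by,-bz]     # crank placing
def delta(pos,Rt):
    s=manip.read_state(); R0=R.from_euler('xyz',s['eef_rot'])
    rv=(R.from_matrix(Rt)*R0.inv()).as_rotvec(degrees=True)
    return (np.asarray(pos)-s['eef_pos']).round(1),rv.round(2),round(np.linalg.norm(rv),1)
E
python3 - <<'E'
from geo import *
print('nest',nest,'pivot',N(70,43,4))
k=(p.max(2)<60); k[:100]=0;k[145:]=0;k[:,:265]=0;k[:,300:]=0
q=np.argwhere(k)[:,::-1]; (cx,cy),rad=cv2.minEnclosingCircle(q.astype('float32').reshape(-1,1,2)); print('knob px',q.mean(0),cx,cy,rad)
S=P[k]; S=S[(S[:,2]>190)]; r=(rays(c,[(cx,cy)])@att(c).T)[0]
r0=np.array(c['origin']); # depth of centre: min depth+16ish
near=np.linalg.norm(S-r0,axis=1).min(); kc=r0+r/np.linalg.norm(r)*(np.percentile(np.linalg.norm(S-r0,axis=1),5)+16)
print('knob',kc,toN(kc)); e=toN(kc)-np.array([70,43,4]); print('q',np.arctan2(e[1],e[2]),np.hypot(e[1],e[2]))
hsv=cv2.cvtColor(p,cv2.COLOR_RGB2HSV)
M=(hsv[...,1]<60)&(hsv[...,2]>90); M[:150]=0;M[265:]=0;M[:,:465]=0;M[:,550:]=0
_,l,s,_=cv2.connectedComponentsWithStats(M.astype('uint8')); L=1+np.argmax(s[1:,4]); X=P[l==L]; print(s[L])
X=X[X[:,2]>10]; print(np.percentile(X[:,2],[2,25,50,75,98]))
mu=X[:,:2].mean(0); w,v=np.linalg.eigh(np.cov(X[:,:2].T)); a=v[:,1]*np.sign(v[0,1]); t=(X[:,:2]-mu)@a; n_=np.array([-a[1],a[0]]); sd=(X[:,:2]-mu)@n_
print('axis',a,np.arctan2(a[1],a[0]),'ends',mu+a*t.min(),mu+a*t.max(),np.ptp(t))
for kk in np.arange(-100,101,20):
    b=np.abs(t-kk)<10
    if b.sum()>3: print(kk,np.percentile(sd[b],[2,98]).round(1),(sum(np.percentile(sd[b],[2,98]))/2).round(1),np.median(X[b,2]).round(1))
# eye hole & boss hole centres
E
```

```text
nest [543.44767047 -13.43126081  64.99300455] pivot [593.76958067  42.51425065  98.20151402]
knob px [nan nan] 0.0 0.0 0.0<stdin>:4: RuntimeWarning: Mean of empty slice.
  ret = um.true_divide(
Traceback (most recent call last):
ValueError: zero-size array to reduction operation minimum which has no identity
```

Run:
```python
from geo import *
print(p[127,282])
k=(np.linalg.norm(P-np.array([538,60,208]),axis=2)<24)&(p.max(2)<110)
q=np.argwhere(k)[:,::-1]; (cx,cy),rad=cv2.minEnclosingCircle(q.astype('float32').reshape(-1,1,2)); print('knob px',q.mean(0),cx,cy,rad,len(q))
S=P[k]; A=np.c_[2*S,np.ones(len(S))]; sol=np.linalg.lstsq(A,(S**2).sum(1),rcond=None)[0]; print('sphere',sol[:3],np.sqrt(sol[3]+sol[:3]@sol[:3]))
r=(rays(c,[(cx,cy)])@att(c).T)[0]; r/=np.linalg.norm(r); r0=np.array(c['origin'])
kc=r0+r*(np.percentile(np.linalg.norm(S-r0,axis=1),8)+16)
print('knob',kc,toN(kc)); e=toN(kc)-np.array([70,43,4]); print('q',np.arctan2(e[1],e[2]),np.hypot(e[1],e[2]))
hsv=cv2.cvtColor(p,cv2.COLOR_RGB2HSV)
M=(hsv[...,1]<60)&(hsv[...,2]>90); M[:150]=0;M[265:]=0;M[:,:465]=0;M[:,550:]=0
_,l,s,_=cv2.connectedComponentsWithStats(M.astype('uint8')); L=1+np.argmax(s[1:,4]); X=P[l==L]; print(s[L])
X=X[X[:,2]>10]; print(np.percentile(X[:,2],[2,25,50,75,98]))
mu=X[:,:2].mean(0); w,v=np.linalg.eigh(np.cov(X[:,:2].T)); a=v[:,1]*np.sign(v[0,1]); t=(X[:,:2]-mu)@a; n_=np.array([-a[1],a[0]]); sd=(X[:,:2]-mu)@n_
print('axis',a,np.arctan2(a[1],a[0]),'ends',mu+a*t.min(),mu+a*t.max(),np.ptp(t))
for kk in np.arange(-100,101,20):
    b=np.abs(t-kk)<10
    if b.sum()>3: print(kk,np.percentile(sd[b],[2,98]).round(1),(sum(np.percentile(sd[b],[2,98]))/2).round(1),np.median(X[b,2]).round(1))
q0=max(0,np.arctan2(e[1],e[2])); kn=knob(q0)
print('lever pose',kn, delta(N(70,kn[1]-45,kn[2]+60),RL))
```

```text
[80 67 61]
knob px [281.7296467  126.14285714] 281.9333190917969 126.06666564941406 14.514771461486816 651
sphere [538.53172815  61.28987577 203.07832296] 15.973662112381234
knob [538.64252491  60.58679914 202.39789072] [ 69.12300367  73.16436278 119.3769314 ]
q 0.25571817189318874 119.25487445737852
[ 470  156   72  102 1934]
[10.57231763 13.01328865 14.51973083 17.63868236 28.39604963]
axis [ 0.9955439  -0.09429925] -0.09443956769797783 ends [ 375.00588727 -308.60852078] [ 570.28733145 -327.10584017] 196.15553335570178
-100 [-10.3  14.5] 2.1 14.5
-80 [-10.8  11.3] 0.2 12.8
-60 [-10.8  10.2] -0.3 12.6
-40 [-12.2   9.4] -1.4 12.4
-20 [-15.2   9.7] -2.8 13.6
0 [-16.7   9.4] -3.6 14.6
20 [-16.7   8.3] -4.2 14.7
40 [-17.9   7.3] -5.3 14.7
60 [-24.3 343.6] 159.7 26.4
80 [-21.7  10. ] -5.9 26.5
lever pose [ 70.          73.35283505 120.09782687] (array([  25.4,   12.6, -143. ]), array([-14.56, -23.55,  88.13]), np.float64(92.4))
```

Request:
jog_arm:
  plan: [0.002, 0.001, -0.012, -1.2, -2.0, 7.3, 0.004, 0.002, -0.024, -2.4, -3.9, 14.7, 0.006, 0.003, -0.036, -3.6, -5.9, 22.0, 0.008, 0.004, -0.048, -4.9, -7.9, 29.4, 0.011, 0.005, -0.06, -6.1, -9.8, 36.7, 0.013, 0.006, -0.072, -7.3, -11.8, 44.1, 0.015, 0.007, -0.083, -8.5, -13.7, 51.4, 0.017, 0.008, -0.095, -9.7, -15.7, 58.8, 0.019, 0.009, -0.107, -10.9, -17.7, 66.1, 0.021, 0.01, -0.119, -12.1, -19.6, 73.4, 0.023, 0.011, -0.131, -13.3, -21.6, 80.8, 0.025, 0.013, -0.143, -14.56, -23.55, 88.13, 0.025, 0.013, -0.143, -14.56, -23.55, 88.13, 0.025, 0.013, -0.143, -14.56, -23.55, 88.13]
  claw: 0
  force: 30

```text
clock: 3.2
eef_pos: [524.5, 11.7, 258.2]
eef_rot: [2.706, 0.0, 1.796]
wrist_force: [-0.3, -0.1, 0.2]
finger_gap: 0.4
finger_force: 0.0
```

Run:
```python
from geo import *
s=manip.read_state(); print(toN(s['eef_pos']),s['joints'],s['finger_gap'])
k=knob(0.256)
for yy,zz in((k[1]-32,k[2]-12),): print('down',delta(N(70,yy,zz),RL))
for q in(0.256,.4,.6,.8):
    k=knob(q); print(q,k.round(1),delta(N(70,k[1]-24,k[2]-12),RL))
print('bz',bz,'by',by,'bx',bx)
```

```text
[ 70.14540332  28.80939345 180.50014238] [-0.12201927 -0.03479393  1.83500215  0.17932599  0.93626237 -0.42412792] 0.44641650184457476
down (array([ 26.8,  19.2, -65.7]), array([ 0.01, -0.02,  0.27]), np.float64(0.3))
0.256 [ 70.   73.4 120.1] (array([ 25. ,  27. , -65.7]), array([ 0.01, -0.02,  0.27]), np.float64(0.3))
0.4 [ 70.   89.7 114.5] (array([ 23.5,  43.4, -70.7]), array([ 0.01, -0.02,  0.27]), np.float64(0.3))
0.6 [ 70.  110.8 103. ] (array([ 23.5,  65. , -81.1]), array([ 0.01, -0.02,  0.27]), np.float64(0.3))
0.8 [ 70.  129.1  87.6] (array([ 25.6,  84.3, -95.1]), array([ 0.01, -0.02,  0.27]), np.float64(0.3))
bz [-0.4114892  -0.09634746  0.90630779] by [-0.22797752  0.9736664   0.        ] bx [0.88244144 0.2066178  0.42261826]
```

Request:
jog_arm:
  plan: [0.015, 0.01, -0.033, 0, 0, 0, 0.026, 0.017, -0.064, 0, 0, 0, 0.026, 0.02, -0.066, 0, 0, 0, 0.025, 0.03, -0.067, 0, 0, 0, 0.024, 0.04, -0.069, 0, 0, 0, 0.0235, 0.05, -0.073, 0, 0, 0, 0.0235, 0.06, -0.078, 0, 0, 0, 0.0235, 0.07, -0.083, 0, 0, 0, 0.0245, 0.08, -0.09, 0, 0, 0, 0.026, 0.088, -0.097, 0, 0, 0, 0.026, 0.088, -0.097, 0, 0, 0]

```text
clock: 4.3
eef_pos: [550.1, 101.7, 159.1]
eef_rot: [2.708, 0.001, 1.803]
wrist_force: [0.2, 0.4, -0.9]
finger_gap: 0.1
finger_force: 0.1
```

```bash
cat > kn.py <<'E'
from geo import *
def see(n='scene'):
    c,p,d=shot(n); P=cloud(c,d)
    Q=(P-nest)@np.c_[bx,by,bz]
    rr=np.hypot(Q[...,1]-43,Q[...,2]-4)
    k=(abs(Q[...,0]-70)<22)&(abs(rr-120)<24)&(p.max(2)<75)&(d>0)&(Q[...,1]>20)
    S=P[k]
    if len(S)<15: print(n,'few',len(S)); return
    u=np.argwhere(k).mean(0)
    S0=toN(S.mean(0)); e=S0-np.array([70,43,4]); print(n,len(S),'px',u[::-1].round(),'mean',S0.round(1),'q~',np.arctan2(e[1],e[2]).round(3))
E
python3 - <<'E'
from kn import *
s=manip.read_state(); print(toN(s['eef_pos']),s['wrist_force']); see('scene'); see('side')
for q,o in((.85,45),(.9,18),(1.1,16),(1.35,14)):
    k=knob(q); print(q,k.round(1),delta(N(70,k[1],k[2]+o),RL)[0])
E
```

```text
[ 69.43822652 110.54089772  71.4229552 ] [ 0.23734962  0.43602602 -0.88656569]
scene 85 px [350. 201.] mean [ 78.5 136.9  67.4] q~ 0.977
side 91 px [318. 216.] mean [ 70.3 146.8  86.4] q~ 0.9
0.85 [ 70.  133.2  83.2] [-28.3  17.5  50.8]
0.9 [ 70.  137.   78.6] [-16.1  24.3  22.2]
1.1 [ 70.  149.9  58.4] [-10.   39.    2.1]
1.35 [ 70.  160.1  30.3] [  0.1  51.8 -25.2]
```

Request:
jog_arm:
  plan: [0.002, -0.008, 0.005, 0, 0, 0, -0.017, -0.009, 0.041, 0, 0, 0, -0.027, 0.022, 0.047, 0, 0, 0, -0.025, 0.028, 0.038, 0, 0, 0, -0.016, 0.028, 0.02, 0, 0, 0, -0.012, 0.036, 0.008, 0, 0, 0, -0.009, 0.041, 0, 0, 0, 0, -0.006, 0.046, -0.009, 0, 0, 0, -0.003, 0.049, -0.018, 0, 0, 0, 0, 0.052, -0.025, 0, 0, 0, 0.001, 0.052, -0.027, 0, 0, 0, 0.001, 0.052, -0.027, 0, 0, 0]

```text
clock: 5.6
eef_pos: [551.7, 153.2, 134.0]
eef_rot: [2.705, 0.0, 1.802]
wrist_force: [-13.7, 3.0, 16.3]
finger_gap: 0.6
finger_force: 9.8
```

Run:
```python
from kn import *
s=manip.read_state(); print(toN(s['eef_pos']),s['wrist_force']); see('scene'); see('side')
```

```text
[ 70.86057597 160.32591801  43.07158847] [-13.65075581   2.99800185  16.26581114]
scene 71 px [355. 214.] mean [ 80.3 159.8  26.9] q~ 1.377
side 65 px [308. 236.] mean [ 71.2 171.3  34.6] q~ 1.336
```

Run:
```python
from geo import *
Rt=R.from_euler('xyz',[np.pi,0,-0.137]).as_matrix()
print(delta((400,-305,270),Rt))
```

```text
(array([-151.6, -458.1,  135.9]), array([  19.77,   21.68, -109.09]), np.float64(113.0))
```

Request:
jog_arm:
  plan: [-0.018, -0.004, 0.04, 0, 0, 0, -0.035, -0.01, 0.08, 1.4, 1.55, -7.8, -0.045, -0.03, 0.12, 2.8, 3.1, -15.6, -0.052, -0.065, 0.135, 4.2, 4.6, -23.4, -0.06, -0.105, 0.136, 5.6, 6.2, -31.2, -0.068, -0.145, 0.136, 7.1, 7.7, -39.0, -0.076, -0.185, 0.136, 8.5, 9.3, -46.8, -0.084, -0.225, 0.136, 9.9, 10.8, -54.5, -0.092, -0.265, 0.136, 11.3, 12.4, -62.3, -0.1, -0.305, 0.136, 12.7, 13.9, -70.1, -0.11, -0.345, 0.136, 14.1, 15.5, -77.9, -0.12, -0.385, 0.136, 15.5, 17.0, -85.7, -0.135, -0.42, 0.136, 16.9, 18.6, -93.5, -0.145, -0.445, 0.136, 18.4, 20.1, -101.3, -0.152, -0.458, 0.136, 19.77, 21.68, -109.09, -0.152, -0.458, 0.136, 19.77, 21.68, -109.09, -0.152, -0.458, 0.136, 19.77, 21.68, -109.09, -0.152, -0.458, 0.136, 19.77, 21.68, -109.09]
  claw: 0.07

```text
clock: 7.5
eef_pos: [399.9, -304.7, 269.4]
eef_rot: [-3.141, 0.0, -0.134]
wrist_force: [-0.8, 0.1, 0.3]
finger_gap: 70.1
finger_force: 0.0
```

Run:
```python
from h import *
s=manip.read_state(); print(s['eef_pos'],s['eef_rot'],s['joints'])
c,p,d=shot('wrist','w2.png'); P=cloud(c,d)
hsv=cv2.cvtColor(p,cv2.COLOR_RGB2HSV)
M=(hsv[...,1]<70)&(P[...,2]>9)&(P[...,2]<33)&(np.linalg.norm(P[...,:2]-np.array([472,-316]),axis=2)<125)
_,l,st,_=cv2.connectedComponentsWithStats(M.astype('uint8')); L=1+np.argmax(st[1:,4]); X=P[l==L]; print(st[L])
mu=np.array([472,-316.]);
for z in(None,):
    for yaw in(-0.135,):
        a=np.array([np.cos(yaw),np.sin(yaw)]);n=np.array([-a[1],a[0]])
        t=(X[:,:2]-mu)@a; sd=(X[:,:2]-mu)@n
        print('t',np.percentile(t,[.2,99.8]))
        for kk in np.arange(-100,101,20):
            b=(np.abs(t-kk)<10)
            if b.sum()>3:
                zt=np.median(X[b,2]); b&=X[:,2]>zt-1.5 
                print(kk,np.percentile(sd[b],[1,99]).round(1),(sum(np.percentile(sd[b],[1,99]))/2).round(1),zt.round(1))
```

```text
[ 399.87218312 -304.72313292  269.37668015] [-3.14144492e+00  3.02904781e-05 -1.33596272e-01] [-7.24091171e-01  1.50216043e-01  1.55524755e+00  1.06817055e-04
  1.43623648e+00  9.80287095e-01]
[ 320   16   33  167 3491]
t [-95.31564077  98.00316594]
-100 [-14.    5.3] -4.3 14.8
-80 [-17.3   8.7] -4.3 14.6
-60 [-15.8   6.1] -4.8 12.5
-40 [-15.7   6.1] -4.8 12.6
-20 [-15.9   4.8] -5.6 12.6
0 [-18.7   7.2] -5.8 14.2
20 [-18.5   6. ] -6.3 14.7
40 [-18.3   5.9] -6.2 14.8
60 [-19.5   6.1] -6.7 15.5
80 [-23.9  10.3] -6.8 26.9
100 [-19.5   7.2] -6.2 26.7
```

View pics/w2.png

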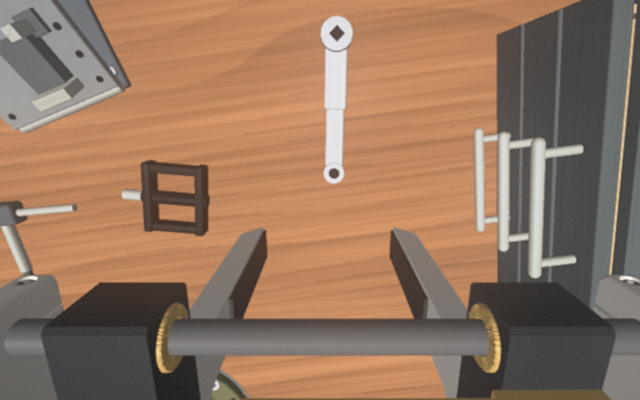

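The view shows the crank's eye at (334,173) and its boss at (337,33), with the drawer chest and its handles from u≈475 rightward.

Run:
```python
from geo import *
c,p,d=shot('wrist'); P=cloud(c,d)
k=(d>0)&(P[...,1]<-340)&(P[...,1]>-700)&(P[...,2]>35)&(P[...,0]>380)&(P[...,0]<600)
k[:,:440]=0;k[220:]=0
Q=P[k]; print(len(Q), [ (z,Q[(Q[:,2]>z)&(Q[:,2]<z+40),1].max().round() if ((Q[:,2]>z)&(Q[:,2]<z+40)).any() else None) for z in range(40,320,40)])
Rt=R.from_euler('xyz',[np.pi,0,-0.150]).as_matrix()
print(delta((490,-324.4,60),Rt),delta((490,-324.4,2.5),Rt))
```

```text
24319 [(40, np.float64(-478.0)), (80, np.float64(-478.0)), (120, np.float64(-480.0)), (160, np.float64(-478.0)), (200, np.float64(-533.0)), (240, None), (280, None)]
(array([  90.1,  -19.7, -209.6]), array([-0.  ,  0.01, -0.89]), np.float64(0.9)) (array([  90.1,  -19.7, -267.1]), array([-0.  ,  0.01, -0.89]), np.float64(0.9))
```

Request:
jog_arm:
  plan: [0.025, -0.006, -0.035, 0, 0, -0.9, 0.055, -0.012, -0.075, 0, 0, -0.9, 0.08, -0.018, -0.115, 0, 0, -0.9, 0.09, -0.02, -0.155, 0, 0, -0.9, 0.09, -0.02, -0.195, 0, 0, -0.9, 0.09, -0.02, -0.225, 0, 0, -0.9, 0.09, -0.02, -0.25, 0, 0, -0.9, 0.09, -0.02, -0.262, 0, 0, -0.9, 0.09, -0.02, -0.2665, 0, 0, -0.9, 0.09, -0.02, -0.2665, 0, 0, -0.9]

```text
clock: 8.6
eef_pos: [490.0, -325.4, 3.5]
eef_rot: [-3.141, -0.0, -0.152]
wrist_force: [0.5, -0.1, -0.0]
finger_gap: 69.9
finger_force: 0.0
```

Request:
jog_arm:
  plan: [0, 0, 0, 0, 0, 0, 0, 0, 0, 0, 0, 0, 0, 0, 0, 0, 0, 0, 0, 0, 0, 0, 0, 0, 0, 0, 0, 0, 0, 0, 0, 0, 0, 0, 0, 0, 0, 0, 0, 0, 0, 0]
  claw: 0.01
  force: 45

```text
clock: 9.3
eef_pos: [489.6, -325.5, 3.0]
eef_rot: [-3.141, 0.001, -0.153]
wrist_force: [-0.2, 0.5, 1.3]
finger_gap: 26.5
finger_force: 45.0
```

Run:
```python
from geo import *
s=manip.read_state(); print(s['eef_pos'],s['eef_rot'],s['joints'])
print(delta(N(103+6,2,60),RC), N(109,2,60))
```

```text
[ 489.59090736 -325.45017169    3.01178849] [-3.14111487e+00  5.39685929e-04 -1.52867425e-01] [-6.49038788e-01  6.19258793e-01  1.57060459e+00  2.00342321e-04
  9.52431344e-01  1.07450890e+00]
(array([124.9, 330.7, 162.4]), array([  0.94, -25.16,  21.58]), np.float64(33.2)) [614.48847996   5.25656482 165.4368623 ]
```

Request:
jog_arm:
  plan: [0, 0, 0.02, 0, 0, 0, 0, 0, 0.05, 0, 0, 0, 0.005, 0.01, 0.09, 0, 0, 0, 0.01, 0.03, 0.13, 0, -3, 2.5, 0.02, 0.06, 0.17, 0, -6, 5, 0.035, 0.1, 0.2, 0.3, -10, 8.5, 0.05, 0.14, 0.21, 0.5, -14, 12, 0.065, 0.18, 0.215, 0.6, -17, 14.6, 0.08, 0.22, 0.215, 0.8, -20, 17.2, 0.095, 0.26, 0.215, 0.9, -23, 19.8, 0.11, 0.295, 0.215, 0.94, -25.16, 21.58, 0.12, 0.32, 0.205, 0.94, -25.16, 21.58, 0.125, 0.33, 0.19, 0.94, -25.16, 21.58, 0.125, 0.331, 0.175, 0.94, -25.16, 21.58, 0.125, 0.331, 0.163, 0.94, -25.16, 21.58, 0.125, 0.331, 0.163, 0.94, -25.16, 21.58, 0.125, 0.331, 0.163, 0.94, -25.16, 21.58]

```text
clock: 11.0
eef_pos: [614.6, 5.2, 166.1]
eef_rot: [-3.142, -0.436, 0.23]
wrist_force: [0.4, 0.2, -3.5]
finger_gap: 26.5
finger_force: 45.0
```

Run:
```python
from geo import *
s=manip.read_state(); print(toN(s['eef_pos']),s['joints'],s['finger_gap'],s['wrist_force'],delta(N(109,2,60),RC))
c,p,d=shot('wrist','w3.png'); P=cloud(c,d); Q=(P-nest)@np.c_[bx,by,bz]; np.savez('w3.npz',p=p,Q=Q,d=d)
hsv=cv2.cvtColor(p,cv2.COLOR_RGB2HSV)
k=(d>0)&(hsv[...,1]<70)&(Q[...,2]>58)&(Q[...,2]<95)&(abs(Q[...,1]-2)<26)&(Q[...,0]>-20)&(Q[...,0]<230)
X=Q[k]; print(len(X))
for x in range(-20,230,10):
    b=abs(X[:,0]-x)<5
    if b.sum()>8: print(x,b.sum(),'y',np.percentile(X[b,1],[2,98]).round(1),'z',np.percentile(X[b,2],[10,50,90]).round(1))
```

```text
[109.38290997   1.96788359  60.60435209] [-0.1139694   0.26280991  1.72685272  0.21035604  0.74962661  1.10225977] 26.496719382053943 [ 0.36559413  0.18175212 -3.51433213] (array([-0.1,  0. , -0.7]), array([ 0.  , -0.02,  0.03]), np.float64(0.0))
15240
10 210 y [-10.7  15.6] z [63.1 71.5 72.6]
20 566 y [-7.8 13.2] z [69.6 70.7 72.5]
30 508 y [-8.2 13.7] z [69.3 70.2 71. ]
40 380 y [-7.8 13.6] z [69.4 70.3 71. ]
70 496 y [-8.3 14.2] z [69.1 70.2 71. ]
80 618 y [-8.1 14. ] z [69.3 70.3 71. ]
90 645 y [-9.5 15.3] z [70.4 72.  72.9]
100 858 y [-10.3  16.2] z [71.4 72.3 73.3]
110 979 y [-10.4  16.2] z [71.4 72.4 78.1]
120 2091 y [-21.2  26.9] z [70.4 73.1 90.8]
130 936 y [-9.9 15.8] z [71.4 72.3 73.2]
140 973 y [-9.8 15.5] z [71.3 72.3 73.1]
150 837 y [-10.1  15.9] z [71.3 72.4 80.9]
160 1248 y [-11.8  18.1] z [83.4 84.3 85.2]
170 1744 y [-14.4  20.4] z [83.6 84.5 85.4]
180 1658 y [-13.1  19.2] z [83.5 84.4 85.3]
190 493 y [-7.7 13.7] z [82.5 84.  85. ]
```

View pics/w3.png

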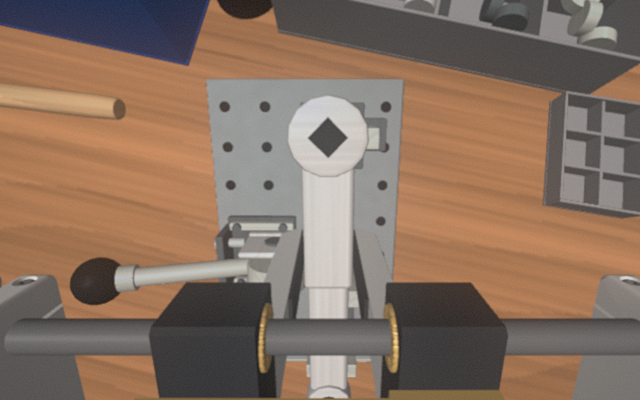

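The view shows the crank aligned with the bed over both pads, its boss centred at about (328,137), with the lever laid open and its knob at (95,281). Depth says the crank is level and parallel with the bed, about 6 mm uphill of home and 3 mm toward +y.

Request:
jog_arm:
  plan: [0.006, 0.0014, -0.0136, 0, 0, 0, 0.0123, 0.003, -0.0272, 0, 0, 0, 0.0165, 0.004, -0.0363, 0, 0, 0, 0.0197, 0.0046, -0.0435, 0, 0, 0, 0.0222, 0.0052, -0.0489, 0, 0, 0, 0.0222, 0.0052, -0.0489, 0, 0, 0, 0.0222, 0.0052, -0.0489, 0, 0, 0]

```text
clock: 11.75
eef_pos: [636.9, 10.7, 117.3]
eef_rot: [3.141, -0.436, 0.23]
wrist_force: [-0.5, -0.6, -2.6]
finger_gap: 26.5
finger_force: 45.0
```

Run:
```python
from geo import *
s=manip.read_state(); print(toN(s['eef_pos']),s['wrist_force'],s['wrist_force']@np.c_[bx,by,bz])
```

```text
[109.54454401   2.23954236   6.61947141] [-0.45040037 -0.58118875 -2.62982563] [-1.62894823 -0.46320279 -2.1421005 ]
```

Clear, about 3 mm above the pads. Next I lower it to the pads.

Request:
jog_arm:
  plan: [0.0008, 0.0002, -0.0018, 0, 0, 0, 0.0014, 0.0003, -0.003, 0, 0, 0, 0.0016, 0.0004, -0.0036, 0, 0, 0, 0.0016, 0.0004, -0.0036, 0, 0, 0]

```text
clock: 12.15
eef_pos: [638.3, 11.1, 114.6]
eef_rot: [3.141, -0.437, 0.23]
wrist_force: [-11.8, -1.5, 10.1]
finger_gap: 26.5
finger_force: 45.0
```

Run:
```python
from geo import *
s=manip.read_state(); print(toN(s['eef_pos']),s['wrist_force']@np.c_[bx,by,bz],s['moment'])
```

```text
[109.71506216   2.24578875   3.56002011] [-6.4670004   1.23938121 14.11239325] [-0.24143797  1.5211011   0.06400413]
```

Request:
jog_arm:
  plan: [-0.0011, -0.0003, 0, 0, 0, 0, -0.0028, -0.0007, -0.0008, 0, 0, 0, -0.0046, -0.0011, -0.0016, 0, 0, 0, -0.0055, -0.0013, -0.0021, 0, 0, 0, -0.0055, -0.0013, -0.0021, 0, 0, 0]

```text
clock: 12.65
eef_pos: [633.4, 9.8, 112.3]
eef_rot: [3.141, -0.438, 0.23]
wrist_force: [-0.4, 0.6, 5.7]
finger_gap: 26.8
finger_force: 45.0
```

Run:
```python
from geo import *
s=manip.read_state(); print(toN(s['eef_pos']),s['wrist_force']@np.c_[bx,by,bz],s['moment'])
```

```text
[104.17265851   2.07845716   3.58778886] [2.22450477 0.6286219  5.30435098] [ 0.0451496  -0.23443025 -0.01004658]
```

Request:
jog_arm:
  plan: [-0.0009, -0.0002, -0.0004, 0, 0, 0, -0.0018, -0.0004, -0.0008, 0, 0, 0, -0.0022, -0.0005, -0.0011, 0, 0, 0, -0.0022, -0.0005, -0.0011, 0, 0, 0]

```text
clock: 13.05
eef_pos: [631.4, 9.3, 111.3]
eef_rot: [3.141, -0.439, 0.23]
wrist_force: [0.4, 0.4, 6.2]
finger_gap: 26.2
finger_force: 45.0
```

Run:
```python
from geo import *
s=manip.read_state(); print(toN(s['eef_pos']),s['wrist_force']@np.c_[bx,by,bz],s['moment'])
```

```text
[101.88137484   2.0822213    3.59824191] [3.06043925 0.31369829 5.43916045] [ 0.09291078 -0.33540765  0.00097028]
```

Request:
jog_arm:
  plan: [-0.0009, -0.0002, -0.0004, 0, 0, 0, -0.0018, -0.0004, -0.0008, 0, 0, 0, -0.0022, -0.0005, -0.0011, 0, 0, 0, -0.0022, -0.0005, -0.0011, 0, 0, 0]

```text
clock: 13.45
eef_pos: [630.9, 8.9, 111.5]
eef_rot: [3.14, -0.443, 0.23]
wrist_force: [13.0, 3.7, 4.4]
finger_gap: 26.6
finger_force: 45.0
```

Run:
```python
from geo import *
s=manip.read_state(); print(toN(s['eef_pos']),s['wrist_force']@np.c_[bx,by,bz],s['moment'])
c,p,d=shot('wrist','w4.png'); P=cloud(c,d); Q=(P-nest)@np.c_[bx,by,bz]
hsv=cv2.cvtColor(p,cv2.COLOR_RGB2HSV)
k=(d>0)&(hsv[...,1]<70)&(abs(Q[...,2]-27)<2.5)&(abs(Q[...,1]-2)<26)&(Q[...,0]>130)&(Q[...,0]<200)
X=Q[k][:,:2]; h=cv2.convexHull(X.astype('float32')); print('boss top',cv2.minEnclosingCircle(h),'x max',np.percentile(X[:,0],99.7))
for x in(20,30,80,90,100,130,140): 
    b=(abs(Q[...,0]-x)<4)&(abs(Q[...,1]-2)<14)&(Q[...,2]>5)&(Q[...,2]<20); 
    if b.sum()>20: print(x,np.percentile(Q[b][:,1],[2,98]).round(1),np.median(Q[b][:,2]).round(2))
```

```text
[101.42021009   1.84985187   3.99260399] [14.05350256  0.60621531 -1.67673248] [ 0.69872947 -2.39727878 -0.06046819]
boss top ((163.6710662841797, 2.982426166534424), 18.885072708129883) x max 181.76643590204716
20 [-8.4 14.2] 13.24
30 [-7.6 13.8] 13.32
80 [-9.1 15. ] 14.89
90 [-9.9 15.3] 15.62
100 [-10.2  15.4] 15.71
130 [-9.9 15.4] 15.81
140 [-10.   15.3] 15.89
```

Request:
jog_arm:
  plan: [0, 0, 0, 0, 0, 0, 0, 0, 0, 0, 0, 0, 0, 0, 0, 0, 0, 0, 0, 0, 0, 0, 0, 0]
  claw: 0.044

```text
clock: 13.9
eef_pos: [628.2, 8.9, 108.8]
eef_rot: [-3.141, -0.435, 0.23]
wrist_force: [0.1, 0.8, 0.2]
finger_gap: 43.8
finger_force: 0.0
```

Run:
```python
from geo import *
s=manip.read_state(); print(toN(s['eef_pos']),s['wrist_force']@np.c_[bx,by,bz],s['finger_gap'])
c,p,d=shot('wrist','w5.png'); P=cloud(c,d); Q=(P-nest)@np.c_[bx,by,bz]
hsv=cv2.cvtColor(p,cv2.COLOR_RGB2HSV)
k=(d>0)&(hsv[...,1]<70)&(abs(Q[...,2]-27)<2.5)&(abs(Q[...,1]-2)<26)&(Q[...,0]>130)&(Q[...,0]<200)
X=Q[k][:,:2]; h=cv2.convexHull(X.astype('float32')); print('boss top',cv2.minEnclosingCircle(h),np.median(Q[k][:,2]))
for x in(20,30,80,90,100,130,140): 
    b=(abs(Q[...,0]-x)<4)&(abs(Q[...,1]-2)<14)&(Q[...,2]>5)&(Q[...,2]<20); 
    if b.sum()>20: print(x,np.percentile(Q[b][:,1],[2,98]).round(1),np.median(Q[b][:,2]).round(2))
# up 75 along bz then to knob stage above; 
print('up',75*bz, delta(N(70,160,100),RL))
```

```text
[97.89238468  2.38060027  2.66210718] [0.32247278 0.73328591 0.10093444] 43.835489499953056
boss top ((163.8605499267578, 2.9317402839660645), 18.821144104003906) 27.373275231811746
20 [-8.4 14. ] 13.24
30 [-7.7 13.3] 13.21
80 [-9.  15.1] 14.43
90 [-10.  15.] 15.32
100 [-9.8 15.4] 15.37
130 [-9.8 15.4] 15.28
140 [-10.   15.1] 15.33
up [-30.86168995  -7.22605985  67.97308403] (array([-100.7,  138.3,   76.3]), array([-37.01,  -8.7 ,  81.58]), np.float64(90.0))
```

Request:
jog_arm:
  plan: [-0.012, -0.003, 0.027, 0, 0, 0, -0.025, -0.006, 0.055, 0, 0, 0, -0.037, -0.003, 0.08, 0, 0, 0, -0.042, 0.012, 0.085, -3.3, -0.8, 7.3, -0.047, 0.025, 0.085, -6.6, -1.6, 14.7, -0.052, 0.038, 0.085, -10, -2.4, 22, -0.057, 0.051, 0.085, -13.3, -3.1, 29.4, -0.062, 0.064, 0.085, -16.6, -3.9, 36.7, -0.068, 0.077, 0.085, -20, -4.7, 44, -0.074, 0.09, 0.085, -23.3, -5.5, 51.4, -0.08, 0.102, 0.082, -26.6, -6.3, 58.7, -0.087, 0.114, 0.08, -30, -7.1, 66.1, -0.094, 0.127, 0.078, -33.4, -7.9, 73.6, -0.101, 0.138, 0.076, -37.01, -8.7, 81.58, -0.101, 0.138, 0.076, -37.01, -8.7, 81.58, -0.101, 0.138, 0.076, -37.01, -8.7, 81.58]

```text
clock: 15.55
eef_pos: [527.6, 146.8, 185.2]
eef_rot: [2.705, -0.002, 1.798]
wrist_force: [-1.1, 0.2, -0.7]
finger_gap: 43.9
finger_force: 0.0
```

Run:
```python
from kn import *
s=manip.read_state(); print(toN(s['eef_pos']),s['joints'],s['finger_gap']);see('scene');see('side')
c,p,d=shot('wrist','w6.png'); P=cloud(c,d); Q=(P-nest)@np.c_[bx,by,bz]
k=(np.linalg.norm(Q-np.array([70,160,28]),axis=2)<25)&(p.max(2)<110)
S=Q[k]; print(len(S)); 
if len(S)>30:
    A=np.c_[2*S,np.ones(len(S))]; sol=np.linalg.lstsq(A,(S**2).sum(1),rcond=None)[0]; print('sphere',sol[:3],np.sqrt(sol[3]+sol[:3]@sol[:3]))
for z in(60,10): print(delta(N(70,161,z),RL))
```

```text
[ 69.91373744 159.63989545 100.04936792] [ 0.19738231  0.0856574   1.88877106  0.02158867  0.730968   -0.04202286] 43.892006908066314
scene 76 px [355. 213.] mean [ 79.3 157.8  27.6] q~ 1.368
side 98 px [309. 234.] mean [ 71.1 168.4  39.7] q~ 1.293
1261
sphere [ 68.86375193 160.35372643  31.68115608] 15.461970381240755
(array([ 16. ,   5.6, -36.3]), array([-0.09, -0.01,  0.16]), np.float64(0.2))
(array([ 36.6,  10.5, -81.6]), array([-0.09, -0.01,  0.16]), np.float64(0.2))
```

View pics/w6.png

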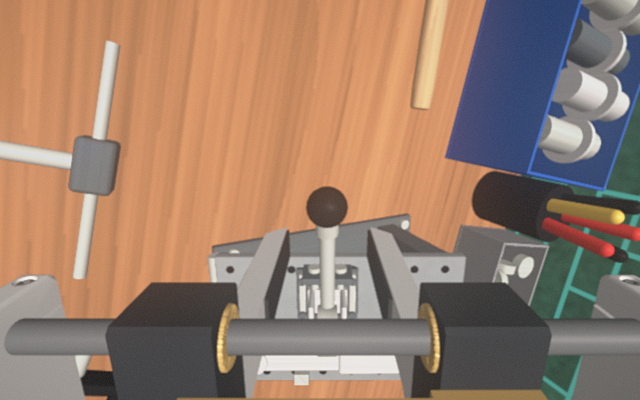

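The view shows the knob at (327,207) centred between the open fingers, the rod running back to the clevis, and free space around it.

Request:
jog_arm:
  plan: [0.01, 0.004, -0.024, 0, 0, 0, 0.019, 0.006, -0.045, 0, 0, 0, 0.028, 0.008, -0.065, 0, 0, 0, 0.036, 0.01, -0.08, 0, 0, 0, 0.036, 0.01, -0.081, 0, 0, 0, 0.036, 0.01, -0.081, 0, 0, 0]

```text
clock: 16.3
eef_pos: [563.4, 156.5, 104.2]
eef_rot: [2.706, -0.001, 1.8]
wrist_force: [0.2, 0.1, 0.6]
finger_gap: 44.3
finger_force: 0.0
```

Request:
jog_arm:
  plan: [0, 0, 0, 0, 0, 0, 0, 0, 0, 0, 0, 0, 0, 0, 0, 0, 0, 0, 0, 0, 0, 0, 0, 0, 0, 0, 0, 0, 0, 0]
  claw: 0.02
  force: 25

```text
clock: 16.8
eef_pos: [563.3, 157.0, 104.3]
eef_rot: [2.705, -0.0, 1.801]
wrist_force: [-4.4, 0.2, 1.2]
finger_gap: 30.7
finger_force: 25.0
```

Run:
```python
from kn import *
s=manip.read_state(); T=toN(s['eef_pos']); print(T)
k0=knob(1.35)
for q in(1.25,1.15,1.05,.95,.9,.85): print(q,((knob(q)-k0)@np.c_[bx,by,bz].T).round(1))
```

```text
[ 69.38118806 161.36035883  11.03322345]
1.25 [-4.  -4.2 10.5]
1.15 [-7.6 -9.5 20.6]
1.05 [-10.8 -15.9  30.3]
0.95 [-13.5 -23.2  39.4]
0.9 [-14.6 -27.1  43.8]
0.85 [-15.6 -31.3  48. ]
```

Request:
jog_arm:
  plan: [-0.002, -0.002, 0.0052, 0, 0, 0, -0.004, -0.0042, 0.0105, 0, 0, 0, -0.0058, -0.0068, 0.0156, 0, 0, 0, -0.0076, -0.0095, 0.0206, 0, 0, 0, -0.0092, -0.0126, 0.0255, 0, 0, 0, -0.0108, -0.0159, 0.0303, 0, 0, 0, -0.0122, -0.0195, 0.0349, 0, 0, 0, -0.0135, -0.0232, 0.0394, 0, 0, 0, -0.0146, -0.0271, 0.0438, 0, 0, 0, -0.0156, -0.0313, 0.048, 0, 0, 0, -0.0156, -0.0313, 0.048, 0, 0, 0]

```text
clock: 17.9
eef_pos: [547.8, 125.0, 152.7]
eef_rot: [2.705, -0.0, 1.801]
wrist_force: [-4.4, -1.0, -1.0]
finger_gap: 31.3
finger_force: 25.0
```

Run:
```python
from kn import *
s=manip.read_state(); print(toN(s['eef_pos']),s['wrist_force']@np.c_[bx,by,bz],s['finger_gap']);see('scene');see('side')
c,p,d=shot('wrist','w7.png'); P=cloud(c,d); Q=(P-nest)@np.c_[bx,by,bz]
k=(np.linalg.norm(Q-np.append(70,knob(.85)[1:]),axis=2)<25)&(p.max(2)<110)&(abs(Q[...,0]-70)<12)
S=Q[k]; print(len(S),S.mean(0) if len(S) else '', 'exp',knob(.85))
```

```text
[ 69.54898852 133.82805999  64.32515451] [-4.49154950e+00 -1.46020763e-03  1.01864115e+00] 31.32665774193289
scene 19 px [349. 204.] mean [ 74.4 134.2  50.3] q~ 1.101
side 85 px [319. 214.] mean [ 70.  143.8  90.7] q~ 0.86
2676 [ 69.61111565 139.4452177   92.98977547] exp [ 70.         133.15364862  83.19797751]
```

Request:
jog_arm:
  plan: [0, 0, 0, 0, 0, 0, 0, 0, 0, 0, 0, 0, -0.005, -0.001, 0.012, 0, 0, 0, -0.015, -0.003, 0.033, 0, 0, 0, -0.022, -0.004, 0.05, 0, 0, 0, -0.028, 0.015, 0.05, 0, 0, 0, -0.031, 0.03, 0.05, 0, 0, 0, -0.031, 0.03, 0.05, 0, 0, 0]
  claw: 0.05

```text
clock: 18.85
eef_pos: [516.7, 156.8, 203.5]
eef_rot: [2.703, -0.0, 1.803]
wrist_force: [-1.1, 0.1, 0.8]
finger_gap: 50.2
finger_force: 0.0
```

Request:
jog_arm:
  plan: [0, 0, 0, 0, 0, 0, 0, 0, 0, 0, 0, 0, 0, 0, 0, 0, 0, 0, 0, 0, 0, 0, 0, 0]
  claw: 0
  force: 30

```text
clock: 19.25
eef_pos: [517.0, 155.2, 202.1]
eef_rot: [2.705, -0.0, 1.8]
wrist_force: [-0.2, -1.3, -0.2]
finger_gap: 21.5
finger_force: 0.0
```

Run:
```python
from kn import *
s=manip.read_state(); print(toN(s['eef_pos']),s['wrist_force']@np.c_[bx,by,bz],s['finger_gap']);see('scene');see('side')
c,p,d=shot('wrist','w8.png'); P=cloud(c,d); Q=(P-nest)@np.c_[bx,by,bz]
k=(np.linalg.norm(Q-np.append(70,knob(.87)[1:]),axis=2)<24)&(p.max(2)<110)
S=Q[k]; print(len(S)); A=np.c_[2*S,np.ones(len(S))]; sol=np.linalg.lstsq(A,(S**2).sum(1),rcond=None)[0]; print('sphere',sol[:3],np.sqrt(sol[3]+sol[:3]@sol[:3]))
k=sol[:3]; print('q',np.arctan2(k[1]-43,k[2]-4))
for q in(.87,.8,.7,.6,.5,.4,.3,.2,.1,0): kk=knob(q); print(q,delta(N(70,kk[1]+24,kk[2]-10),RL)[0])
```

```text
[ 69.46253859 170.1968625  118.93880004] [-0.51059974 -1.22585872  0.07043325] 21.46546369562424
scene 82 px [350. 197.] mean [ 78.9 135.8  79.6] q~ 0.887
side 72 px [319. 215.] mean [ 68.9 144.8  88.4] q~ 0.879
1114
sphere [ 68.81729116 134.90069298  82.8166385 ] 15.419559320580198
q 0.861890256826685
0.87 [ 22.7  -6.7 -42.8]
0.8 [ 21.5 -12.8 -37.2]
0.7 [ 20.1 -22.1 -29.8]
0.6 [ 19.3 -32.1 -23.2]
0.5 [ 19.  -42.7 -17.5]
0.4 [ 19.3 -53.7 -12.8]
0.3 [ 20.2 -65.1  -9.1]
0.2 [ 21.7 -76.7  -6.4]
0.1 [ 23.6 -88.4  -4.8]
0 [  26.1 -100.1   -4.2]
```

Request:
jog_arm:
  plan: [0.01, 0.003, -0.02, 0, 0, 0, 0.02, 0.003, -0.043, 0, 0, 0, 0.0225, -0.005, -0.043, 0, 0, 0, 0.022, -0.01, -0.04, 0, 0, 0, 0.0212, -0.015, -0.0354, 0, 0, 0, 0.02, -0.022, -0.03, 0, 0, 0, 0.0196, -0.027, -0.0265, 0, 0, 0, 0.0193, -0.032, -0.0232, 0, 0, 0, 0.019, -0.037, -0.02, 0, 0, 0, 0.019, -0.043, -0.0175, 0, 0, 0, 0.019, -0.048, -0.015, 0, 0, 0, 0.0193, -0.054, -0.0128, 0, 0, 0, 0.0193, -0.054, -0.0128, 0, 0, 0]

```text
clock: 20.7
eef_pos: [536.5, 102.1, 192.7]
eef_rot: [2.7, -0.001, 1.802]
wrist_force: [-3.9, 7.6, 6.2]
finger_gap: 0.6
finger_force: 4.0
```

Run:
```python
from kn import *
s=manip.read_state(); print(toN(s['eef_pos']),s['wrist_force']@np.c_[bx,by,bz],s['finger_gap']);see('scene');see('side')
for q in(.4,.3,.2,.1,0,-.05): kk=knob(q); print(q,delta(N(70,kk[1]+24,kk[2]-10),RL)[0])
```

```text
[ 71.6795312  114.07147428 107.45226163] [0.7694757  8.26492978 6.44654774] 0.633992394794047
scene 78 px [338. 185.] mean [ 78.9  93.2 111.3] q~ 0.437
side few 0
0.4 [-0.3 -0.3 -3. ]
0.3 [  0.6 -11.6   0.7]
0.2 [  2.  -23.2   3.4]
0.1 [  4.  -35.    5.1]
0 [  6.5 -46.7   5.6]
-0.05 [  7.9 -52.5   5.5]
```

Request:
jog_arm:
  plan: [0.0004, -0.006, 0.002, 0, 0, 0, 0.0009, -0.0113, 0.0037, 0, 0, 0, 0.0015, -0.017, 0.0052, 0, 0, 0, 0.0023, -0.023, 0.0064, 0, 0, 0, 0.0032, -0.029, 0.0073, 0, 0, 0, 0.0043, -0.0347, 0.0081, 0, 0, 0, 0.0055, -0.0405, 0.0084, 0, 0, 0, 0.0068, -0.0464, 0.0086, 0, 0, 0, 0.0068, -0.0464, 0.0086, 0, 0, 0]

```text
clock: 21.7
eef_pos: [543.1, 55.5, 200.5]
eef_rot: [2.702, -0.001, 1.801]
wrist_force: [-4.9, 9.0, 6.1]
finger_gap: 0.5
finger_force: 5.1
```

Run:
```python
from kn import *
s=manip.read_state(); print(toN(s['eef_pos']),s['wrist_force']@np.c_[bx,by,bz],s['finger_gap']);see('scene');see('side')
```

```text
[ 71.19120041  67.16472002 116.29217581] [0.13749045 9.90503755 6.65522281] 0.5263473479200252
scene 73 px [325. 179.] mean [ 78.9  48.7 121.7] q~ 0.049
side few 0
```

Request:
jog_arm:
  plan: [0.0005, -0.002, 0, 0, 0, 0, 0.001, -0.004, 0, 0, 0, 0, 0.001, -0.005, 0, 0, 0, 0, 0.001, -0.005, 0, 0, 0, 0]

```text
clock: 22.2
eef_pos: [543.5, 53.0, 200.7]
eef_rot: [2.702, -0.005, 1.803]
wrist_force: [-11.5, 28.6, 12.8]
finger_gap: 0.4
finger_force: 15.0
```

Run:
```python
from kn import *
s=manip.read_state(); print(toN(s['eef_pos']),s['wrist_force']@np.c_[bx,by,bz],s['finger_gap']);see('scene')
```

```text
[ 71.1133176   64.6348291  116.59619547] [ 1.12815333 30.51303607 13.55873407] 0.4304362372911282
scene 72 px [324. 179.] mean [ 79.   47.  121.1] q~ 0.034
```

Request:
jog_arm:
  plan: [0, 0.01, 0, 0, 0, 0, -0.005, 0.03, 0, 0, 0, 0, -0.015, 0.035, 0.03, 0, 0, 0, -0.03, 0.035, 0.065, 0, 0, 0, -0.04, 0.03, 0.1, 0, 0, 0, -0.04, 0, 0.125, 0, 0, 0, -0.035, -0.04, 0.14, 0, 0, 0, -0.025, -0.08, 0.14, 0, 0, 0, -0.015, -0.12, 0.14, 0, 0, 0, -0.005, -0.155, 0.14, 0, 0, 0, 0, -0.17, 0.14, 0, 0, 0, 0, -0.17, 0.14, 0, 0, 0, 0, -0.17, 0.14, 0, 0, 0]

```text
clock: 23.55
eef_pos: [543.7, -119.2, 338.7]
eef_rot: [2.704, 0.0, 1.801]
wrist_force: [-0.0, -0.1, -0.8]
finger_gap: 0.6
finger_force: 0.0
```

Run:
```python
from kn import *
s=manip.read_state(); print(toN(s['eef_pos']),s['wrist_force'],s['clock']);see('scene')
c,p,d=shot('wrist','w9.png'); P=cloud(c,d); Q=(P-nest)@np.c_[bx,by,bz]
hsv=cv2.cvtColor(p,cv2.COLOR_RGB2HSV); g=(d>0)&(hsv[...,1]<70)
k=(np.linalg.norm(Q-knob(0.02),axis=2)<24)&(p.max(2)<110)
S=Q[k]; A=np.c_[2*S,np.ones(len(S))]; sol=np.linalg.lstsq(A,(S**2).sum(1),rcond=None)[0]; kk=sol[:3]; print('knob',kk,'q',np.arctan2(kk[1]-43,kk[2]-4))
k=g&(abs(Q[...,2]-27)<3)&(abs(Q[...,1])<30)&(Q[...,0]>135)&(Q[...,0]<200); X=Q[k]
print('boss',cv2.minEnclosingCircle(cv2.convexHull(X[:,:2].astype('float32'))),np.median(X[:,2]))
k=g&(abs(Q[...,2]-15)<2.5)&(abs(Q[...,1])<14)&(Q[...,0]>-22)&(Q[...,0]<20); X=Q[k]
print('eye region x,y',np.percentile(X,[1,50,99],axis=0).round(1))
for x in(25,35,80,90,100,120,140): 
    b=g&(abs(Q[...,0]-x)<4)&(abs(Q[...,1])<17)&(Q[...,2]>9)&(Q[...,2]<20); 
    if b.sum()>20: print(x,np.percentile(Q[b][:,1],[2,98]).round(1),np.median(Q[b][:,2]).round(2))
```

```text
[  94.01999483 -103.00045771  258.15668485] [-0.0311575  -0.05465575 -0.78382146] 23.55
scene 84 px [326. 179.] mean [ 78.6  50.9 122.3] q~ 0.067
knob [ 69.18737169  44.87002052 125.33230801] q 0.015411167124776099
boss ((163.2051544189453, -0.16224999725818634), 18.77455711364746) 27.38668365589878
eye region x,y [[-21.7 -13.   12.6]
 [ -1.6   0.5  14.8]
 [ 19.2  13.7  17. ]]
25 [-10.7  10.8] 13.12
35 [-15.3  10.7] 13.27
80 [-12.1  15.1] 14.51
90 [-12.9  12.9] 15.2
100 [-12.9  12.8] 15.3
120 [-13.   12.9] 15.41
140 [-12.9  12.9] 15.37
```

View pics/w9.png

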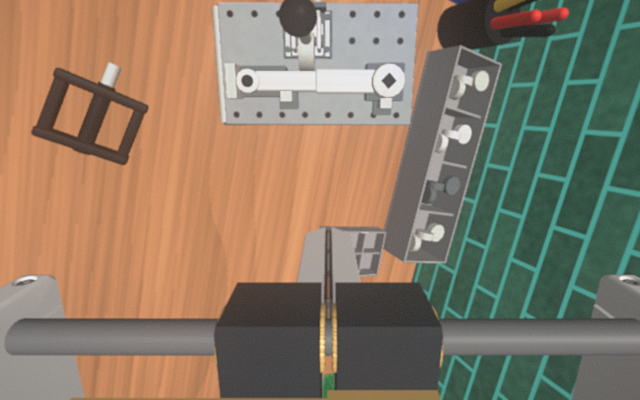

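Run:
```python
import cv2
a=cv2.imread('pics/w9.png')[45:130,210:310]; cv2.imwrite('pics/c9.png',cv2.resize(a,None,fx=7,fy=7,interpolation=cv2.INTER_CUBIC))
```

```text
(no output)
```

View pics/c9.png

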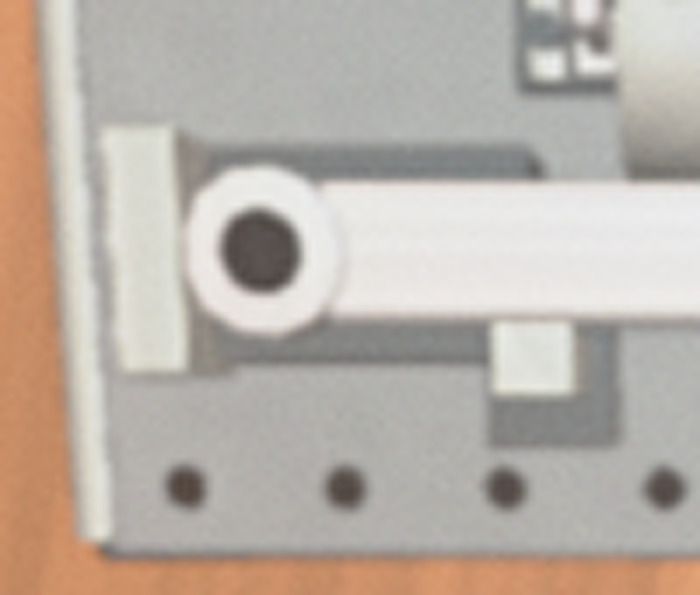

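The crop shows the pedal eye touching the end stop at about (185,250) and the arm lying against the side stop at about (535,320). The crank is flat and the lever reads shut, so I'm handing in.

```bash
python3 -c "
from cell import manip
print(manip.sign_off())"
```

```text
the job is handed in; nothing more can be done
None
```

The crank is clamped in the fixture: flat on both pads, its pedal eye against the end stop, held against both side stops with the lever fully shut, and the job was handed in after about 24 s.

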